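# Lock the upper stage onto an inclined filter holder

## Task

Put the loose white upper filter stage onto the lower stage that stands inclined in its stand: let its two orange lugs drop into the two open slots of the steel collar, push it down against the spring gasket and turn it a quarter-turn clockwise (seen looking down on the collar) as far as it goes, then let go so that it springs up into its catch and stays locked there. Leave the jar, the beaker and the dish standing where they are.

Things in the scene. Friction and masses are not known exactly. Their poses are not given: they have to be found in the camera images.
- upper_mid (a point): Centre, half-way up, of the loose upper filter stage: white plastic cylinder, 48 mm diameter, 80 mm tall, two thin blue bands, about 0.18 kg, upright on the bench at the start. z runs up its axis: underside 40 mm below this point, flat top 40 mm above, with a steel nipple (12 mm diameter, 12 mm tall) on it. Its x axis points along its two lugs.
- upper_foot (a point): Centre of the upper stage's underside; same axes. Two orange lugs stick out at the very bottom, along its +x and -x: each reaches 33 mm from the axis, is 12 mm wide and 6 mm thick (0 to 6 mm above the underside). Orange marks on the top face lie above them. The lugs are alike: a half turn makes no difference.
- lower_stage: Fixed lower stage. Origin on the stack axis at the hard seat; z up the stack axis, which leans 30 degrees from vertical; x points away from the lean (30 degrees upward), y is level. The upper stage stacks on it coaxially along z. Heights given elsewhere as 'above the seat' are along this z.
- collar_top (a point): On the stack axis, level with the collar's flat top, 15 mm above the seat; axes as lower_stage. Steel collar: outer radius 40 mm, bore 35 mm. Two opposite slots for the lugs, 38 degrees wide (a lug needs 28), orange marks on the rim. It is clamped at an unreported angle: slot middles within 23 degrees either way of this frame's +x and -x. Look, or feel: beside the slots lugs rest on the flat top.
- catch_roof (a point): On the stack axis, 11 mm above the seat; axes as lower_stage. Clockwise (looking down the axis) from each slot's edge the collar reaches inward to 26.5 mm radius: first a roof, underside 8 mm above the seat, 55 degrees long; then the catch, underside 11 mm, its middle 90 degrees from the slot's middle; then a solid stop that the lug meets 2 to 6 degrees past the catch's middle.
- gasket (a joint): Travel of the black sprung gasket, 40 mm across, on the stack axis: 0 = free, top 9 mm above the seat; 0.009 = pressed to the seat. Resists with 4 N at first, 12 N at the seat. Lugs pass under the roof only with the underside less than 2 mm above the seat. Let go in the catch, the stage springs up to 5 mm and is locked; let go short of it, it stands at 2 mm, unlocked; in the slots, at 9 mm.
- stand: The fixed stand: a dark steel foot 160 by 120 mm and 12 mm thick with two aluminium cheeks; its origin is on the bench, z up; the seat centre (origin of lower_stage) is 115 mm straight above it. The stack leans towards its -x, roughly towards the robot.
- amber_jar_mid (a point): Centre of a bystanding amber glass jar with a black lid, 60 mm in diameter, 110 mm tall, to be left alone.
- beaker_mid (a point): Centre of a bystanding glass beaker, 68 mm in diameter, 85 mm tall, to be left alone.
- dish_mid (a point): Centre of a bystanding white ceramic dish, 84 mm in diameter, 30 mm tall, to be left alone.
There are look-alikes about, which are no part of the job. Leave any brown, purple or yellow look-alike of the part that bears upper_mid alone.

How it is judged:
By the outcome, as a careful person would: the job done as asked, in the order asked, and still so for the second after the job is handed in, with the robot touching nothing.
It also fails if it takes over 51 s, if anything falls off the work surface, if the arm or the gripper's body presses on something with over 40 N, if the wrist force passes 120 N, or if a joint passes its speed limit or range.

## Robot

A 6-joint arm with a two-finger parallel gripper is mounted at the origin on the work surface. World frame = base frame: x ahead of the robot, y to its left, z up, the work surface at z = 0. Lengths are in m, angles in rad, forces in N, time in s.
With the tool pointing down it reaches from about 0.425 to 0.95 m from the base axis. Payload 3.5 kg.
Tool frame: the origin (TCP) lies between the finger pads; the fingertips stand 14 mm ahead of it and the grasp point (between the pads) lies 5 mm behind it; z points along the fingers, y is the line along which they close (so a half turn about z gives the same grasp; the last joint's range is limited). The gripper opens to 85 mm and grips with 20 to 120 N. Pads are 22 mm wide; open, the fingers measure 114 mm over their backs; the gripper's body (76 mm by 85 mm) begins 54 mm behind the grasp point. The pads swing forward as they close: fully open they stand 13 mm farther back than shut.
Start: joints at [0.967, 0.286, 1.577, -0, 1.279, -0.15], TCP at [0.296, 0.607, 0.245] pointing down, gripper open.
Joint ranges: [-2.77, 2.77], [-0.9, 2.22], [0.21, 2.48], [-1.53, 4.67], [0.24, 2.81], [-2.84, 2.84]. Speed limits (rad/s): [2.79, 2.79, 3.14, 3.14, 3.14, 3.14].

## Interface

Orientations are given as a unit quaternion [x, y, z, w].
In Python, from plant import * gives the robot as it stands.
- The arm moves only by the tool step_arm, never from a script. Its argument "commands" is a list of rows, each an object of numbers: "gripper": the gripper's target within -1 to 1 (shut at 1, half-way at 0, fully open at -1); "x", "y", "z": the shift along the tool's x, y, z in mm; "spin": the turn about the tool's z in degrees. A call has exactly 10 rows; each row shifts and turns the commanded pose from where the row before left it, along the tool's axes as they then stand; what a row does not reach is not made up. A row lasts 1/10 s, in which the tool goes at most 50 mm and 8.59 degrees, less where a joint would pass 70% of its speed; a pose out of reach is approached as far as the arm can. A call with a gripper value outside its range is refused whole. The fingers move at their own pace and stop on an object; "force" is the grip in N (left out, the last holds). Time passes only in rows, so rows that do not move let the fingers close, or fill a call up. It gives the time, the measured TCP pose, the force, the opening and the grip force at its end, in the units of the state.
- get_state(): the state, without advancing time (a new reading comes with each control period).
- read_camera(name): name is "scene" or "top" or "wrist"; returns a dict with "color" (420x560x3 uint8, red, green, blue), "z_map" (420x560 float32, m along the optical axis (not along the pixel's ray), 0 where there is no reading), "fx", "fy", "cx", "cy" (pixels), "distortion" ([k1, k2, p1, p2, k3] as OpenCV has them; the pictures are not rectified), "eye" and "attitude" of the camera in the world; the wrist camera has in their place "mount" (4x4, takes a point from camera to tool coordinates, whose origin is the TCP and whose axes are the flange's). Camera axes: x right, y up, looking along -z (the intrinsics and any distortion apply to the point x, -y, -z); pixel columns grow to the right and rows downward; lengths in m; the calibration is good to about 2 mm. A picture is of the moment at which its call begins: read the wrist's pose just before it.
- sign_off(): hands the job in; it is judged then, once.
The state is a dict: "time": time; "qpos": joint angles; "dq": joint speeds; "joint_efforts": joint torques, N m; "eef_pos": TCP position; "tcp_rot": TCP orientation; "contact_force": force on the tool from outside, world axes, zero at the start; "wrist_torque": the same for the moment, N m; "opening": opening from 0.0 (shut) to 1.0 (fully open); "finger_force": force on a finger pad.
Only numpy, scipy, OpenCV 4.12 (cv2) and the standard library are available. Lean on these libraries where they do the work, as an engineer would, in place of code of your own. Each camera call takes 0.05 s, during which the arm holds its last target. There are 200 camera calls.

## Working session

There is one attempt and no reset: what is moved stays moved. The work goes in short steps, Python scripts to look and compute and a tool call to move; the robot and the scene stay as the last step left them, time stands still between calls to the robot, and variables do not carry over. Pictures are saved under pics/ and viewed, at most 10 in all, crops included, and the job is handed in when it is done.

Besides the shell and the picture viewer there is one more tool, called after "Call:" in YAML: its name, and indented under it one key for each argument. step_arm: Moves the arm, as the interface text tells. Its arguments: {"type":"object","properties":{"commands":{"type":"array"},"force":{"type":"number"}},"required":["commands"]}

```bash
ls; mkdir -p pics; cat > h.py <<'E'
from plant import *
import numpy as np, cv2
from scipy.spatial.transform import Rotation as R
def cam(n):
    s=get_state(); c=read_camera(n); c['s']=s
    K=np.array([[c['fx'],0,c['cx']],[0,c['fy'],c['cy']],[0,0,1.]]); D=np.array(c['distortion'],float)
    c['K']=K;c['D']=D
    if n=='wrist':
        T=np.eye(4);T[:3,:3]=R.from_quat(s['tcp_rot']).as_matrix();T[:3,3]=s['eef_pos'];c['T']=T@np.array(c['mount'])
    else:
        T=np.eye(4);a=np.array(c['attitude']);T[:3,:3]=a if a.shape==(3,3) else R.from_quat(a).as_matrix();T[:3,3]=c['eye'];c['T']=T
    return c
def rays(c,uv):
    p=cv2.undistortPoints(np.array(uv,float).reshape(-1,1,2),c['K'],c['D']).reshape(-1,2)
    return np.c_[p[:,0],-p[:,1],-np.ones(len(p))]
def pts(c,uv):
    "3D world points from depth"
    uv=np.array(uv).reshape(-1,2);z=c['z_map'][uv[:,1].astype(int),uv[:,0].astype(int)]
    P=rays(c,uv)*z[:,None]
    return P@c['T'][:3,:3].T+c['T'][:3,3]
def plane(c,uv,h):
    d=rays(c,uv)@c['T'][:3,:3].T;o=c['T'][:3,3]
    return o+d*((h-o[2])/d[:,2])[:,None]
def proj(c,P):
    q=(np.atleast_2d(P)-c['T'][:3,3])@c['T'][:3,:3]
    q=q*[1,-1,-1]
    return cv2.projectPoints(q,np.zeros(3),np.zeros(3),c['K'],c['D'])[0].reshape(-1,2)
def save(n,im,s=1):
    cv2.imwrite('pics/'+n,cv2.resize(im[:,:,::-1],None,fx=s,fy=s,interpolation=cv2.INTER_CUBIC))
E
python3 - <<'E'
from h import *
import pickle
a=cam('scene');b=cam('top')
pickle.dump((a,b),open('ab.pkl','wb'))
save('scene.png',a['color'],1.4);save('top.png',b['color'],1.4)
print(a['T'],b['T'],a['s'])
E
```

```text
pics
[[-0.77179085 -0.34710889  0.53277979  1.16870858]
 [ 0.63587431 -0.419118    0.64807713  0.78484854]
 [-0.00165574  0.83896098  0.54418906  0.72445862]
 [ 0.          0.          0.          1.        ]] [[-1.08608388e-02  9.98141182e-01 -5.99685158e-02  5.16959571e-01]
 [-9.99939822e-01 -1.09341036e-02 -8.93699758e-04  2.75391471e-02]
 [-1.54774050e-03  5.99552006e-02  9.98199869e-01  1.03107225e+00]
 [ 0.00000000e+00  0.00000000e+00  0.00000000e+00  1.00000000e+00]] {'time': 0.0, 'qpos': array([ 9.67014562e-01,  2.87191472e-01,  1.57816807e+00,  2.82660197e-05,
        1.27855175e+00, -1.49983160e-01]), 'dq': array([-0.00019844,  0.00111282,  0.0018439 , -0.00023969, -0.00164558,
       -0.00140369]), 'joint_efforts': array([-1.79513136e-04, -4.05970967e+01, -2.92632186e+01, -1.29685068e-04,
        5.83795234e-03, -1.54205941e-05]), 'eef_pos': array([0.29551646, 0.60619639, 0.24393474]), 'tcp_rot': array([ 2.24961219e-01,  9.74367028e-01, -1.07297276e-03, -4.39235336e-04]), 'contact_force': array([-0.13026228,  0.37098258,  0.03368014]), 'wrist_torque': array([0.02016701, 0.01130616, 0.00694095]), 'finger_force': 0.0, 'opening': 0.9960964175189843}
```

View pics/scene.png

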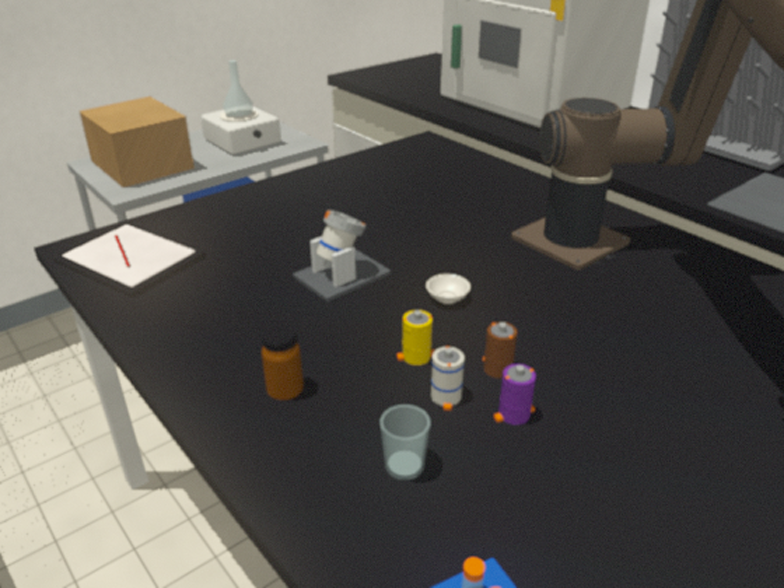

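View pics/top.png

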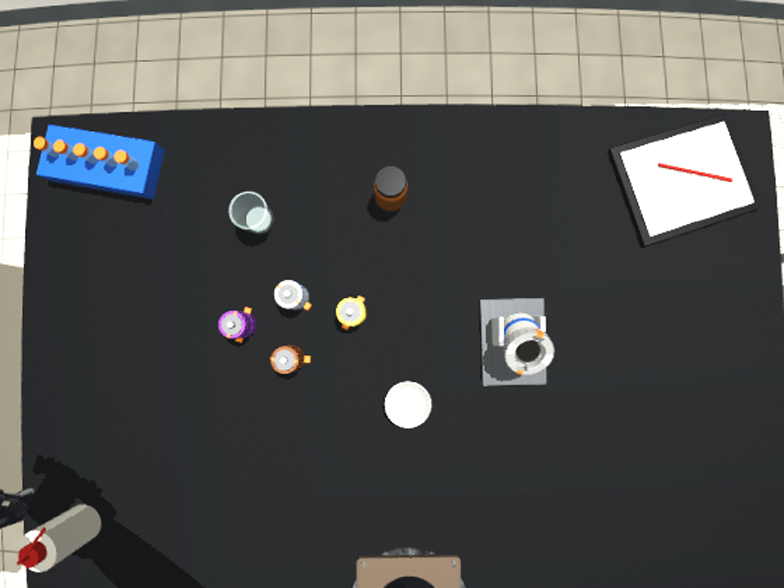

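Candidates (top view): white with blue bands (290,294), yellow (350,311), brown (286,360) and purple (235,324). White is the one described. The collar is at (528,350), leaning towards the robot. Next I check both in one close crop.

```bash
python3 - <<'E'
from h import *
import pickle
a,b=pickle.load(open('ab.pkl','rb'))
def crop(c,u,v,w,s): return cv2.resize(c['color'][v-w:v+w,u-w:u+w,::-1],None,fx=s,fy=s,interpolation=cv2.INTER_CUBIC)
im=np.hstack([crop(b,209,212,28,7),crop(b,374,248,28,7)])
cv2.imwrite('pics/crop.png',im)
# clouds
def cloud(c,u,v,w):
    g=np.stack(np.meshgrid(np.arange(u-w,u+w),np.arange(v-w,v+w)),-1).reshape(-1,2);return g,pts(c,g)
g,P=cloud(b,209,212,25);m=(P[:,2]>.07)&(P[:,2]<.086);print('upper top',P[m].mean(0),m.sum(),(P[m].min(0)+P[m].max(0))/2)
g,P=cloud(b,374,248,30)
m=(P[:,2]>.09);print(P[m].max(0),P[m].min(0),m.sum())
m=(P[:,2]>.003)&(P[:,2]<.016);print('foot',m.sum(),cv2.minAreaRect(P[m][:,:2].astype(np.float32)*1000))
for n,uv in dict(jar=(279,130),beak=(178,150),dish=(291,289),yel=(250,222),bro=(204,257),pur=(165,231)).items(): print(n,pts(b,uv))
E
```

```text
upper top [0.57882911 0.20445907 0.08062505] 278 [0.57931701 0.20504236 0.07785248]
[0.53215409 0.02753915 1.03107225] [ 0.437946   -0.23774734  0.0901036 ] 1092
foot 1290 ((480.0443115234375, -217.27169799804688), (157.5345458984375, 153.68829345703125), 88.92869567871094)
jar [[0.763985   0.02562184 0.11223063]]
beak [[0.74238508 0.29319646 0.00781376]]
dish [[ 0.3756962  -0.00106787  0.00485159]]
yel [[0.54720182 0.0968629  0.09489683]]
bro [[0.46523893 0.20687259 0.0945268 ]]
pur [[0.52775818 0.30201689 0.09037726]]
```

View pics/crop.png

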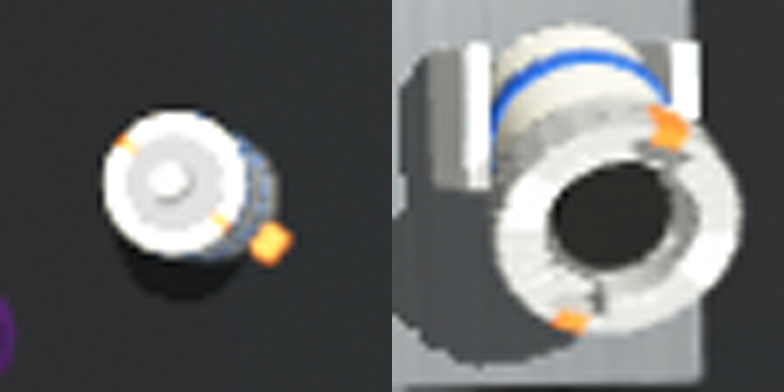

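The white stage's top marks are at crop (125,142) and (220,223), with its lug at (270,243). The collar's rim marks are at crop (670,130) and (572,321), and the lower stage is white with a blue band.

```bash
python3 - <<'E'
from h import *
import pickle
from scipy.optimize import least_squares
a,b=pickle.load(open('ab.pkl','rb'))
m=plane(b,[(198.9,204.3),(212.4,215.9)],.08);print('upper marks',m,m.mean(0),np.degrees(np.arctan2(*(m[1]-m[0])[[1,0]])))
l=plane(b,[(219.6,218.7)],.006);d=l-m.mean(0);print('lug',l,np.degrees(np.arctan2(d[0,1],d[0,0])),np.hypot(*d[0,:2]))
# foot: corners at z=.012 from top picture, via HSV-ish grey mask
f=plane(b,[(480/1.4,299/1.4),(544.5/1.4,298/1.4),(547/1.4,384.5/1.4),(484/1.4,386/1.4)],.012);print('foot',f,f.mean(0))
# collar plane from depth
for c,(u0,u1,v0,v1) in ((b,(355,405,225,275)),(a,(220,270,140,180))):
    g=np.stack(np.meshgrid(np.arange(u0,u1),np.arange(v0,v1)),-1).reshape(-1,2);P=pts(c,g)
    P=P[(P[:,2]>.10)&(P[:,2]<.2)]
    best=None;rng=np.random.default_rng(0)
    for i in range(500):
        q=P[rng.choice(len(P),3,False)];n=np.cross(q[1]-q[0],q[2]-q[0]);n/=np.linalg.norm(n)+1e-12
        if n[2]<.6: continue
        k=abs((P-q[0])@n)<.002
        if best is None or k.sum()>best.sum(): best=k
    Q=P[best];n=np.linalg.svd(Q-Q.mean(0))[2][2];n*=np.sign(n[2]);print('plane',Q.mean(0),n,len(Q),(Q.min(0)+Q.max(0))/2, Q.max(0)-Q.min(0))
E
```

```text
upper marks [[0.59191336 0.22195916 0.08      ]
 [0.56338204 0.18900914 0.08      ]] [0.5776477  0.20548415 0.08      ] -130.8891910336352
lug [[0.55949161 0.18272248 0.006     ]] -128.57799033318028 0.029115926774599066
foot [[ 0.5690473  -0.13769289  0.012     ]
 [ 0.56955165 -0.25852632  0.012     ]
 [ 0.40940797 -0.2595113   0.012     ]
 [ 0.40874164 -0.14220844  0.012     ]] [ 0.48918714 -0.19948474  0.012     ]
plane [ 0.47430904 -0.19749763  0.12877387] [-0.5130803  -0.00317257  0.85833475] 362 [ 0.47322486 -0.19808471  0.12798638] [0.07055773 0.07932525 0.04301729]
plane [ 0.48306643 -0.19430812  0.12708228] [-0.46795534  0.12188528  0.87530668] 79 [ 0.47825353 -0.19561404  0.1256864 ] [0.06990163 0.08119372 0.03934945]
```

Call:
step_arm:
  commands:
    - {"gripper":-1,"x":-43,"y":-23.7}
    - {"gripper":-1,"x":-43,"y":-23.7}
    - {"gripper":-1,"x":-43,"y":-23.7}
    - {"gripper":-1,"x":-43,"y":-23.7}
    - {"gripper":-1,"x":-43,"y":-23.7}
    - {"gripper":-1,"x":-43,"y":-23.7}
    - {"gripper":-1,"x":-43,"y":-23.7}
    - {"gripper":-1,"x":-43,"y":-23.7}
    - {"gripper":-1,"x":-43,"y":-23.7}
    - {"gripper":-1,"x":-43,"y":-23.7}
  force: 90

```text
invalid input
```

Call:
step_arm:
  commands:
    - {"gripper":-1,"x":-43,"y":-23.7,"z":0,"spin":0}
    - {"gripper":-1,"x":-43,"y":-23.7,"z":0,"spin":0}
    - {"gripper":-1,"x":-43,"y":-23.7,"z":0,"spin":0}
    - {"gripper":-1,"x":-43,"y":-23.7,"z":0,"spin":0}
    - {"gripper":-1,"x":-43,"y":-23.7,"z":0,"spin":0}
    - {"gripper":-1,"x":-43,"y":-23.7,"z":0,"spin":0}
    - {"gripper":-1,"x":-43,"y":-23.7,"z":0,"spin":0}
    - {"gripper":-1,"x":-43,"y":-23.7,"z":0,"spin":0}
    - {"gripper":-1,"x":-43,"y":-23.7,"z":0,"spin":0}
    - {"gripper":-1,"x":-43,"y":-23.7,"z":0,"spin":0}
  force: 90

```text
time: 1.1
eef_pos: [0.579, 0.2033, 0.2448]
tcp_rot: [0.225, 0.974, -0.0, -0.0]
contact_force: [0.7, 1.0, 0.2]
opening: 1.006
finger_force: 0.0
```

```bash
python3 - <<'E'
from h import *
import pickle
c=cam('wrist');pickle.dump(c,open('w1.pkl','wb'));save('w1.png',c['color'],1.4);print(np.array(c['mount']).round(3),proj(c,[.578,.2055,.08])*1.4,c['s']['qpos'])
E
```

```text
[[ 0.     0.966  0.26   0.066]
 [ 1.    -0.    -0.     0.001]
 [ 0.     0.26  -0.966 -0.129]
 [ 0.     0.     0.     1.   ]] [[389.85693518 278.50846632]] [ 1.72479846e-01  1.53836159e-01  1.73376579e+00  1.32045410e-04
  1.25471361e+00 -9.44461657e-01]
```

View pics/w1.png

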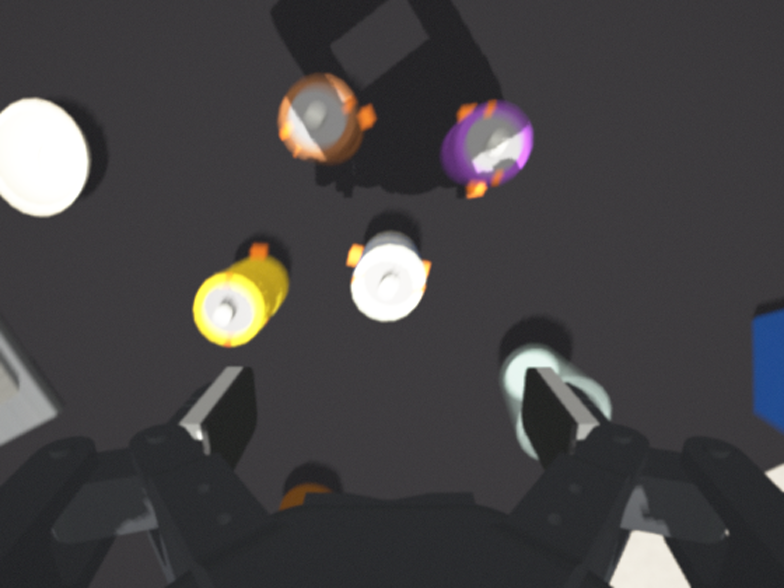

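The wrist view shows the white stage centred at (389,282), with lugs peeking out at (356,255) and (428,268). Yellow, brown and purple stages are around it.

```bash
python3 - <<'E'
from h import *
import pickle
c=pickle.load(open('w1.pkl','rb'))
p=plane(c,[(389/1.4,282.5/1.4)],.08);l=plane(c,[(356/1.4,256/1.4),(428/1.4,268/1.4)],.006)
print(p,l)
d=l[0]-p[0];e=l[1]-p[0];print(np.degrees(np.arctan2(d[1],d[0])),np.degrees(np.arctan2(e[1],e[0])),np.degrees(np.arctan2(d[1]-e[1],d[0]-e[0])))
# orange centroid lugs
hsv=cv2.cvtColor(c['color'],cv2.COLOR_RGB2HSV);m=((hsv[...,0]>5)&(hsv[...,0]<20)&(hsv[...,1]>150)&(hsv[...,2]>120)).astype(np.uint8)
n,_,st,ce=cv2.connectedComponentsWithStats(m)
for s,q in zip(st[1:],ce[1:]):
    if s[4]>8 and 235<q[0]<320 and 150<q[1]<230: print(s,q*1.4,plane(c,[q],.006),plane(c,[q],.08))
R0=R.from_quat(c['s']['tcp_rot']).as_matrix();print('tool shift mm',(R0.T@(p[0]-c['s']['eef_pos']))*1000)
E
```

```text
[[0.58020841 0.20378619 0.08      ]] [[0.56322676 0.1817551  0.006     ]
 [0.59848738 0.23105122 0.006     ]]
-127.62517332378164 56.16138462568823 -125.57545136750029
[248 174  12  17  50] [353.36  252.728] [[0.55983697 0.18103573 0.006     ]] [[0.55181317 0.19148461 0.08      ]]
[303 186   5  10  21] [427.46666667 265.        ] [[0.59598975 0.23171382 0.006     ]] [[0.58068854 0.23196141 0.08      ]]
tool shift mm [ -0.98969132   1.00424177 164.8401956 ]
```

Call:
step_arm:
  commands:
    - {"gripper":-1,"x":0,"y":1,"z":35,"spin":0}
    - {"gripper":-1,"x":0,"y":0,"z":40,"spin":0}
    - {"gripper":-1,"x":0,"y":0,"z":40,"spin":0}
    - {"gripper":-1,"x":0,"y":0,"z":40,"spin":0}
    - {"gripper":-1,"x":0,"y":0,"z":30,"spin":0}
    - {"gripper":-1,"x":0,"y":0,"z":15,"spin":0}
    - {"gripper":1,"x":0,"y":0,"z":0,"spin":0}
    - {"gripper":1,"x":0,"y":0,"z":0,"spin":0}
    - {"gripper":1,"x":0,"y":0,"z":0,"spin":0}
    - {"gripper":1,"x":0,"y":0,"z":0,"spin":0}
  force: 90

```text
time: 2.15
eef_pos: [0.5809, 0.2065, 0.0481]
tcp_rot: [0.225, 0.974, 0.001, 0.002]
contact_force: [0.3, 0.6, 3.4]
opening: 0.544
finger_force: 92.2
```

Call:
step_arm:
  commands:
    - {"gripper":1,"x":0,"y":0,"z":-45,"spin":0}
    - {"gripper":1,"x":0,"y":0,"z":-45,"spin":0}
    - {"gripper":1,"x":0,"y":0,"z":-45,"spin":0}
    - {"gripper":1,"x":0,"y":0,"z":-45,"spin":0}
    - {"gripper":1,"x":-48,"y":6,"z":-8,"spin":0}
    - {"gripper":1,"x":-48,"y":6,"z":-8,"spin":0}
    - {"gripper":1,"x":-48,"y":6,"z":-8,"spin":0}
    - {"gripper":1,"x":-48,"y":6,"z":-8,"spin":0}
    - {"gripper":1,"x":-48,"y":6,"z":-8,"spin":0}
    - {"gripper":1,"x":-48,"y":6,"z":-8,"spin":0}
  force: 90

```text
time: 3.15
eef_pos: [0.8549, 0.1115, 0.2744]
tcp_rot: [0.225, 0.974, 0.0, 0.0]
contact_force: [1.3, 0.8, -1.3]
opening: 0.541
finger_force: 92.8
```

Call:
step_arm:
  commands:
    - {"gripper":1,"x":-36,"y":17,"z":0,"spin":0}
    - {"gripper":1,"x":-36,"y":17,"z":0,"spin":0}
    - {"gripper":1,"x":-36,"y":17,"z":0,"spin":0}
    - {"gripper":1,"x":-36,"y":17,"z":0,"spin":0}
    - {"gripper":1,"x":-27,"y":13,"z":0,"spin":0}
    - {"gripper":1,"x":-27,"y":13,"z":0,"spin":0}
    - {"gripper":1,"x":0,"y":0,"z":0,"spin":0}
    - {"gripper":1,"x":0,"y":0,"z":0,"spin":0}
    - {"gripper":1,"x":0,"y":0,"z":0,"spin":0}
    - {"gripper":1,"x":0,"y":0,"z":0,"spin":0}
  force: 90

```text
time: 4.15
eef_pos: [0.9877, 0.1026, 0.26]
tcp_rot: [0.225, 0.974, 0.008, 0.024]
contact_force: [-0.4, 0.2, -1.4]
opening: 0.544
finger_force: 93.7
```

```bash
cat > st.py <<'E'
from h import *
s=get_state();M=R.from_quat(s['tcp_rot']).as_matrix();z=M[:,2]
print('t',s['time'],'q',s['qpos'].round(3),'p',s['eef_pos'].round(4),'z',z.round(3),'tilt',np.degrees(np.arccos(-z[2])).round(2),'az',np.degrees(np.arctan2(z[1],z[0])).round(1),'x',M[:,0].round(3),'y',M[:,1].round(3),'F',s['contact_force'].round(1),'op',s['opening'])
E
python3 st.py
```

```text
t 4.15 q [ 1.000e-03  1.177e+00  2.100e-01  5.000e-03  1.704e+00 -1.116e+00] p [0.9877 0.1026 0.26  ] z [ 0.051  0.005 -0.999] tilt 2.96 az 5.7 x [-0.898  0.438 -0.044] y [0.437 0.899 0.027] F [-0.4  0.2 -1.4] op 0.5439981372678806
```

Call:
step_arm:
  commands:
    - {"gripper":1,"x":-43,"y":21,"z":0,"spin":0}
    - {"gripper":1,"x":-43,"y":21,"z":0,"spin":0}
    - {"gripper":1,"x":-43,"y":21,"z":0,"spin":0}
    - {"gripper":1,"x":-43,"y":21,"z":0,"spin":0}
    - {"gripper":1,"x":-43,"y":21,"z":0,"spin":0}
    - {"gripper":1,"x":-43,"y":21,"z":0,"spin":0}
    - {"gripper":1,"x":-43,"y":21,"z":0,"spin":0}
    - {"gripper":1,"x":0,"y":0,"z":0,"spin":0}
    - {"gripper":1,"x":0,"y":0,"z":0,"spin":0}
    - {"gripper":1,"x":0,"y":0,"z":0,"spin":0}
  force: 90

```text
time: 5.15
eef_pos: [1.04, 0.0784, 0.234]
tcp_rot: [0.223, 0.968, 0.036, 0.11]
contact_force: [-0.4, -0.4, -1.4]
opening: 0.548
finger_force: 93.4
```

```bash
python3 st.py
```

```text
t 5.15 q [-0.028  1.209  0.21   0.027  1.491 -1.144] p [1.04   0.0784 0.234 ] z [ 0.23   0.021 -0.973] tilt 13.35 az 5.2 x [-0.876  0.44  -0.198] y [0.424 0.898 0.12 ] F [-0.4 -0.4 -1.4] op 0.5482226409646261
```

Call:
step_arm:
  commands:
    - {"gripper":1,"x":-22,"y":-44,"z":0,"spin":0}
    - {"gripper":1,"x":-43,"y":22,"z":0,"spin":0}
    - {"gripper":1,"x":-43,"y":22,"z":0,"spin":0}
    - {"gripper":1,"x":-43,"y":22,"z":0,"spin":0}
    - {"gripper":1,"x":-43,"y":22,"z":0,"spin":0}
    - {"gripper":1,"x":-43,"y":22,"z":0,"spin":0}
    - {"gripper":1,"x":-43,"y":22,"z":0,"spin":0}
    - {"gripper":1,"x":-43,"y":22,"z":0,"spin":0}
    - {"gripper":1,"x":-43,"y":22,"z":0,"spin":0}
    - {"gripper":1,"x":0,"y":0,"z":0,"spin":0}
  force: 90

```text
time: 6.15
eef_pos: [1.0826, 0.027, 0.2818]
tcp_rot: [0.22, 0.95, 0.062, 0.213]
contact_force: [-0.2, -0.2, -1.1]
opening: 0.542
finger_force: 93.4
```

```bash
python3 st.py
```

```text
t 6.15 q [-0.081  1.178  0.21   0.062  1.31  -1.199] p [1.0826 0.027  0.2818] z [ 0.432  0.025 -0.901] tilt 25.66 az 3.3 x [-0.812  0.445 -0.377] y [0.392 0.895 0.212] F [-0.2 -0.2 -1.1] op 0.5421182374442282
```

Call:
step_arm:
  commands:
    - {"gripper":1,"x":-20,"y":-40,"z":0,"spin":0}
    - {"gripper":1,"x":-20,"y":-40,"z":0,"spin":0}
    - {"gripper":1,"x":-20,"y":-40,"z":0,"spin":0}
    - {"gripper":1,"x":-41,"y":14,"z":0,"spin":0}
    - {"gripper":1,"x":-41,"y":14,"z":0,"spin":0}
    - {"gripper":1,"x":-30,"y":10,"z":0,"spin":0}
    - {"gripper":1,"x":0,"y":0,"z":0,"spin":0}
    - {"gripper":1,"x":0,"y":0,"z":0,"spin":0}
    - {"gripper":1,"x":0,"y":0,"z":0,"spin":0}
    - {"gripper":1,"x":0,"y":0,"z":0,"spin":0}
  force: 90

```text
time: 7.15
eef_pos: [1.0859, -0.1098, 0.3002]
tcp_rot: [0.219, 0.943, 0.066, 0.243]
contact_force: [-0.0, 0.3, -1.2]
opening: 0.541
finger_force: 93.4
```

```bash
python3 st.py
```

```text
t 7.15 q [-0.22   1.165  0.211  0.13   1.273 -1.341] p [ 1.0859 -0.1098  0.3002] z [ 0.487  0.018 -0.873] tilt 29.17 az 2.1 x [-0.786  0.445 -0.429] y [0.381 0.895 0.231] F [-0.   0.3 -1.2] op 0.5406831722287125
```

```bash
python3 - <<'E'
import numpy as np
from scipy.optimize import least_squares
q=np.array([[.2872,1.5782,1.2786],[.1538,1.7338,1.2547],[1.177,.21,1.704],[1.209,.21,1.491],[1.178,.21,1.31],[1.165,.211,1.273]])
q1=np.array([.967,.1725,.001,-.028,-.081,-.22])
p=np.array([[.2955,.6062,.2439],[.579,.2033,.2448],[.9877,.1026,.26],[1.04,.0784,.234],[1.0826,.027,.2818],[1.0859,-.1098,.3002]])
r=p[:,0]*np.cos(q1)+p[:,1]*np.sin(q1)
def fk(k,q):
    a=q[:,0];b=a+q[:,1];c=b+q[:,2];h,l1,l2,l3=k
    return np.r_[l1*np.sin(a)+l2*np.sin(b)+l3*np.sin(c),h+l1*np.cos(a)+l2*np.cos(b)+l3*np.cos(c)]
s=least_squares(lambda k:fk(k,q)-np.r_[r,p[:,2]],[.3,.4,.4,.25]);print(s.x,s.fun.round(4))
h,l1,l2,l3=s.x
for d in (.05,.1,.128,.15,.2):
    P=np.array([.4775,-.1985,.128])+d*np.array([-.5,-.004,.866]); W=P-l3*np.array([.5,.004,-.866])
    rr=np.sqrt(W[0]**2+W[1]**2-.1006**2);D=np.hypot(rr,W[2]-h);print(d,W,rr,D,'q3',np.pi-np.arccos((l1*l1+l2*l2-D*D)/2/l1/l2))
print('minD',np.sqrt(l1*l1+l2*l2+2*l1*l2*np.cos(2.48)))
E
```

```text
[0.23077527 0.44610095 0.56854051 0.24766009] [ 0.003   0.0031 -0.0044 -0.0013  0.0006  0.0011  0.002   0.002  -0.0015
 -0.0004 -0.0006 -0.0015]
0.05 [ 0.32866996 -0.19969064  0.38577363] 0.3711871935398544 0.4022492090787164 q3 2.361107744039918
0.1 [ 0.30366996 -0.19989064  0.42907363] 0.3493584849991999 0.40171332205840105 q3 2.362315582531411
0.128 [ 0.28966996 -0.20000264  0.45332163] 0.3373268152474454 0.4041240718386534 q3 2.356880904664199
0.15 [ 0.27866996 -0.20009064  0.47237363] 0.32798300174533285 0.40736055286924916 q3 2.349580257324475
0.2 [ 0.25366996 -0.20029064  0.51567363] 0.3071553805923345 0.4189409349164677 q3 2.3234119455379827
minD 0.349305497869058
```

Call:
step_arm:
  commands:
    - {"gripper":1,"x":-28,"y":8,"z":0,"spin":0}
    - {"gripper":1,"x":36,"y":-24,"z":-19,"spin":0}
    - {"gripper":1,"x":36,"y":-24,"z":-19,"spin":0}
    - {"gripper":1,"x":36,"y":-24,"z":-19,"spin":0}
    - {"gripper":1,"x":36,"y":-24,"z":-19,"spin":0}
    - {"gripper":1,"x":36,"y":-24,"z":-19,"spin":0}
    - {"gripper":1,"x":36,"y":-24,"z":-19,"spin":0}
    - {"gripper":1,"x":36,"y":-24,"z":-19,"spin":0}
    - {"gripper":1,"x":36,"y":-24,"z":-19,"spin":0}
    - {"gripper":1,"x":36,"y":-24,"z":-19,"spin":0}
  force: 90

```text
time: 8.15
eef_pos: [0.7088, -0.1628, 0.2696]
tcp_rot: [0.219, 0.94, 0.067, 0.252]
contact_force: [0.3, 0.0, -0.7]
opening: 0.543
finger_force: 93.5
```

```bash
python3 st.py
```

```text
t 8.15 q [-0.44   0.159  1.742  0.327  0.789 -1.731] p [ 0.7088 -0.1628  0.2696] z [ 0.503  0.015 -0.864] tilt 30.24 az 1.7 x [-0.777  0.445 -0.445] y [0.378 0.895 0.236] F [ 0.3  0.  -0.7] op 0.5433186816302162
```

Call:
step_arm:
  commands:
    - {"gripper":1,"x":32,"y":-22,"z":-17,"spin":0}
    - {"gripper":1,"x":32,"y":-22,"z":-17,"spin":0}
    - {"gripper":1,"x":32,"y":-22,"z":-17,"spin":0}
    - {"gripper":1,"x":32,"y":-22,"z":-17,"spin":0}
    - {"gripper":1,"x":32,"y":-21,"z":-18,"spin":0}
    - {"gripper":1,"x":32,"y":-21,"z":-18,"spin":0}
    - {"gripper":1,"x":32,"y":-21,"z":-18,"spin":0}
    - {"gripper":1,"x":0,"y":0,"z":0,"spin":8.5}
    - {"gripper":1,"x":0,"y":0,"z":0,"spin":8.5}
    - {"gripper":1,"x":0,"y":0,"z":0,"spin":8}
  force: 90

```text
time: 9.15
eef_pos: [0.4178, -0.2006, 0.2408]
tcp_rot: [0.42, 0.869, 0.119, 0.232]
contact_force: [0.0, -0.1, -1.3]
opening: 0.538
finger_force: 93.5
```

```bash
python3 st.py; python3 - <<'E'
from h import *
import pickle
c=cam('wrist');pickle.dump(c,open('w2.pkl','wb'));save('w2.png',c['color'],1.4)
b=cam('top');pickle.dump(b,open('b2.pkl','wb'))
E
```

```text
t 9.15 q [-0.879 -0.445  2.329  0.499  0.973 -1.775] p [ 0.4178 -0.2006  0.2408] z [ 0.503  0.012 -0.864] tilt 30.23 az 1.4 x [-0.539  0.786 -0.303] y [0.675 0.619 0.402] F [ 0.  -0.1 -1.3] op 0.5379740417894339
```

View pics/w2.png

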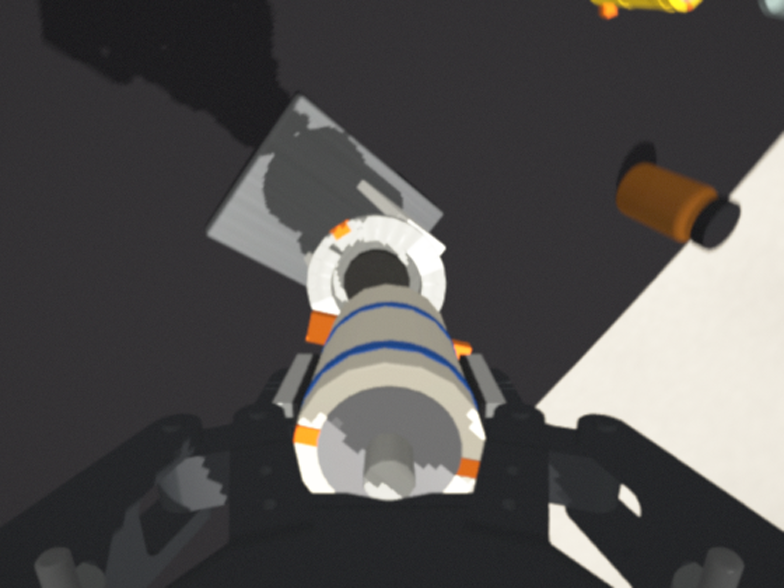

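The wrist view shows the collar ring, centred near (377,285), with its rim mark at (341,229). The stage sits coaxial in the jaws, with its lugs at (320,328) and (462,348). I'll fit the collar in tool axes next.

```bash
cat > fit.py <<'E'
from h import *
import pickle,sys
from scipy.optimize import least_squares
c=pickle.load(open(sys.argv[1],'rb'));M=np.array(c['mount'])
def tool(P): # world->tool
    T=np.eye(4);T[:3,:3]=R.from_quat(c['s']['tcp_rot']).as_matrix();T[:3,3]=c['s']['eef_pos']
    return (P-T[:3,3])@T[:3,:3]
uv=np.stack(np.meshgrid(np.arange(210,330),np.arange(145,225)),-1).reshape(-1,2)
P=tool(pts(c,uv));col=c['color'][uv[:,1],uv[:,0]].astype(int)
rng=np.random.default_rng(0);best=None
ok=(P[:,2]>.06)&(P[:,2]<.2)&(np.hypot(P[:,0],P[:,1])<.06)&(np.hypot(P[:,0],P[:,1])>.028)
P=P[ok];col=col[ok];uv=uv[ok]
for i in range(800):
    q=P[rng.choice(len(P),3,False)];n=np.cross(q[1]-q[0],q[2]-q[0]);n/=np.linalg.norm(n)+1e-12;n*=np.sign(n[2])
    if n[2]<.97: continue
    k=abs((P-q[0])@n)<.0015
    if best is None or k.sum()>best.sum(): best=k
Q=P[best];n=np.linalg.svd(Q-Q.mean(0))[2][2];n*=np.sign(n[2]);print('plane n in tool',n.round(3),'z',Q.mean(0).round(4),len(Q))
f=least_squares(lambda x:np.hypot(Q[:,0]-x[0],Q[:,1]-x[1])-.0375,[0,0],loss='soft_l1',f_scale=.001)
ctr=f.x;print('centre tool xy mm',(ctr*1000).round(2),'rad pct',np.percentile(np.hypot(*(Q[:,:2]-ctr).T)*1000,[2,50,98]).round(1))
hsv=cv2.cvtColor(c['color'],cv2.COLOR_RGB2HSV)
m=((hsv[...,0]>5)&(hsv[...,0]<20)&(hsv[...,1]>140)&(hsv[...,2]>110)).astype(np.uint8)
nn,_,st,ce=cv2.connectedComponentsWithStats(m)
zc=Q[:,2].mean()
def at(q,z):
    d=rays(c,[q])@M[:3,:3].T;o=M[:3,3];return (o+d*((z-o[2])/d[:,2])[:,None])[0]
for s,q in zip(st[1:],ce[1:]):
    if s[4]>12 and 140<q[1]<400 and 190<q[0]<360:
        A=at(q,zc);d=A[:2]-ctr;B=at(q,.045)
        print(s[4],(q*1.4).round(1),'on collar: r',round(np.hypot(*d)*1000,1),'ang',np.degrees(np.arctan2(d[1],d[0])).round(1),'| lug level',(B[:2]*1000).round(1),'ang',np.degrees(np.arctan2(B[1],B[0])).round(1),'| top',(at(q,-.032)[:2]*1000).round(1))
E
python3 fit.py w2.pkl
```

```text
plane n in tool [-0.004 -0.007  1.   ] z [ 0.0234 -0.0102  0.1249] 2171
centre tool xy mm [ 3.24 -6.01] rad pct [28.4 36.5 42.7]
74 [339.6 228.1] on collar: r 42.1 ang -29.9 | lug level [ 48.1 -18.4] ang -20.9 | top [ 56.2 -10. ]
362 [318.7 327.1] on collar: r 41.5 ang -122.1 | lug level [  8. -28.] ang -74.1 | top [ 33.9 -15.4]
87 [461.7 347.1] on collar: r 61.4 ang 124.5 | lug level [-0.7 30.7] ang 91.3 | top [29.  17.4]
204 [304.7 434.7] on collar: r 106.2 ang -153.5 | lug level [-42.  -36.4] ang -139.0 | top [  6.1 -20. ]
166 [468.5 467.5] on collar: r 133.6 ang 153.7 | lug level [-58.9  36.6] ang 148.2 | top [-3.4 20.6]
```

```bash
cat > rect.py <<'E'
from h import *
import pickle,sys
c=pickle.load(open(sys.argv[1],'rb'));z=float(sys.argv[2]);M=np.array(c['mount'])
# 5 px/mm, x tool right, y tool up ; centre = tool axis
X,Y=np.meshgrid((np.arange(560)-280)/5e3,-(np.arange(560)-280)/5e3)
P=np.stack([X,Y,np.full_like(X,z)],-1).reshape(-1,3)
q=((P-M[:3,3])@M[:3,:3])*[1,-1,-1]
uv=cv2.projectPoints(q,np.zeros(3),np.zeros(3),c['K'],c['D'])[0].reshape(560,560,2).astype(np.float32)
im=cv2.remap(c['color'],uv[...,0],uv[...,1],cv2.INTER_CUBIC)
for k in range(0,560,50): im[:,k+30-0*k if k+30<560 else 0,:]=im[:,k+30 if k+30<560 else 0,:]//2+40
for k in range(30,560,50): im[k]=im[k]//2+40
cv2.circle(im,(280,280),3,(255,0,0),-1)
cv2.imwrite('pics/'+sys.argv[3],im[:,:,::-1])
E
python3 rect.py w2.pkl .125 r2.png
```

```text
(no output)
```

View pics/r2.png

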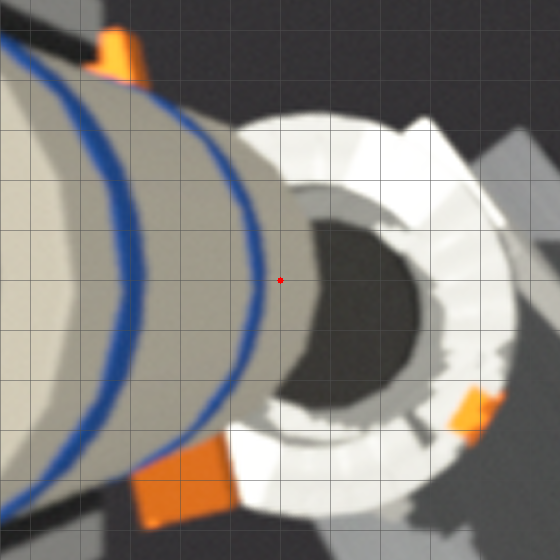

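Call:
step_arm:
  commands:
    - {"gripper":1,"x":6.2,"y":-7.8,"z":0,"spin":0}
    - {"gripper":1,"x":0,"y":0,"z":6,"spin":7.5}
    - {"gripper":1,"x":0,"y":0,"z":10,"spin":7.5}
    - {"gripper":1,"x":0,"y":0,"z":10,"spin":7.5}
    - {"gripper":1,"x":0,"y":0,"z":10,"spin":7.5}
    - {"gripper":1,"x":0,"y":0,"z":10,"spin":7.5}
    - {"gripper":1,"x":0,"y":0,"z":6,"spin":7.5}
    - {"gripper":1,"x":0,"y":0,"z":0,"spin":0}
    - {"gripper":1,"x":0,"y":0,"z":0,"spin":0}
    - {"gripper":1,"x":0,"y":0,"z":0,"spin":0}
  force: 90

```text
time: 10.25
eef_pos: [0.4354, -0.1991, 0.1898]
tcp_rot: [0.718, 0.646, 0.199, 0.168]
contact_force: [0.2, -1.3, -1.9]
opening: 0.545
finger_force: 93.5
```

```bash
python3 st.py; python3 - <<'E'
from h import *
import pickle
c=cam('wrist');pickle.dump(c,open('w3.pkl','wb'))
b=pickle.load(open('ab.pkl','rb'))[1]
# top-camera angle of the marks on the collar plane
Tw=pickle.load(open('w2.pkl','rb'));M=R.from_quat(Tw['s']['tcp_rot']).as_matrix();C=Tw['s']['eef_pos']+M@[.0068,-.007,.125];print('C',C)
n=-M[:,2];ex=np.array([.866,0,.5]);o=b['T'][:3,3]
P=[]
for uv in((385.7,238.6),(371.7,265.9)):
    d=(rays(b,[uv])@b['T'][:3,:3].T)[0];p=o+d*(((C-o)@n)/(d@n));P.append(p)
P=np.array(P);e=P[0]-P[1];print(P.mean(0),np.linalg.norm(e),np.degrees(np.arctan2(e[1],e@ex)))
E
python3 fit.py w3.pkl; sed -n 1,3p /dev/null; python3 rect.py w3.pkl .072 r3.png
```

```text
t 10.25 q [-0.84  -0.333  2.35   0.54   0.843 -1.041] p [ 0.4354 -0.1991  0.1898] z [ 0.502  0.015 -0.865] tilt 30.14 az 1.8 x [0.087 0.994 0.068] y [ 0.861 -0.11   0.497] F [ 0.2 -1.3 -1.9] op 0.5453022982025233
C [ 0.47228284 -0.1980511   0.12790081]
[ 0.47278264 -0.19961905  0.12817006] 0.07755444135168799 -18.445161250885086
plane n in tool [-0.016 -0.002  1.   ] z [0.026  0.0013 0.0722] 2288
centre tool xy mm [-3.84 -0.95] rad pct [31.1 37.3 43.4]
457 [317.8 320.9] on collar: r 33.0 ang -79.7 | lug level [ 10.8 -28.9] ang -69.5 | top [ 35.5 -16.1]
148 [465.7 344.6] on collar: r 38.1 ang 99.0 | lug level [ 0.6 31.7] ang 89.0 | top [29.8 17.7]
211 [305.4 434.9] on collar: r 69.0 ang -143.0 | lug level [-41.9 -36.7] ang -138.8 | top [  6.2 -20.5]
172 [468.4 467.9] on collar: r 86.0 ang 150.4 | lug level [-58.9  36. ] ang 148.6 | top [-3.3 20. ]
```

View pics/r3.png

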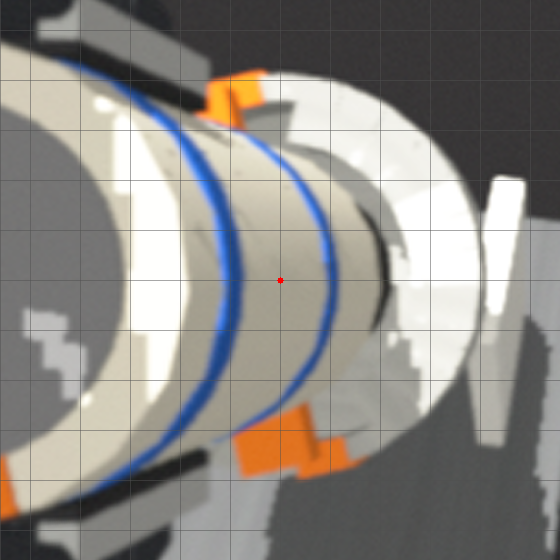

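Call:
step_arm:
  commands:
    - {"gripper":1,"x":-0.9,"y":0.7,"z":5,"spin":0}
    - {"gripper":1,"x":0,"y":0,"z":5,"spin":0}
    - {"gripper":1,"x":0,"y":0,"z":5,"spin":0}
    - {"gripper":1,"x":0,"y":0,"z":5,"spin":0}
    - {"gripper":1,"x":0,"y":0,"z":2,"spin":0}
    - {"gripper":1,"x":0,"y":0,"z":1,"spin":0}
    - {"gripper":1,"x":0,"y":0,"z":1,"spin":0}
    - {"gripper":1,"x":0,"y":0,"z":1,"spin":0}
    - {"gripper":1,"x":0,"y":0,"z":1,"spin":0}
    - {"gripper":1,"x":0,"y":0,"z":0,"spin":0}
  force: 90

```text
time: 11.3
eef_pos: [0.449, -0.1994, 0.1671]
tcp_rot: [0.719, 0.645, 0.199, 0.167]
contact_force: [-0.9, -0.3, -1.3]
opening: 0.545
finger_force: 93.5
```

```bash
python3 st.py
```

```text
t 11.3 q [-0.813 -0.261  2.342  0.565  0.777 -1.057] p [ 0.449  -0.1994  0.1671] z [ 0.501  0.016 -0.865] tilt 30.11 az 1.9 x [0.089 0.994 0.07 ] y [ 0.861 -0.113  0.497] F [-0.9 -0.3 -1.3] op 0.5453201944402948
```

Call:
step_arm:
  commands:
    - {"gripper":1,"x":0,"y":0,"z":1,"spin":0}
    - {"gripper":1,"x":0,"y":0,"z":1,"spin":0}
    - {"gripper":1,"x":0,"y":0,"z":1,"spin":0}
    - {"gripper":1,"x":0,"y":0,"z":1,"spin":0}
    - {"gripper":1,"x":0,"y":0,"z":1,"spin":0}
    - {"gripper":1,"x":0,"y":0,"z":1,"spin":0}
    - {"gripper":1,"x":0,"y":0,"z":0,"spin":0}
    - {"gripper":1,"x":0,"y":0,"z":0,"spin":0}
    - {"gripper":1,"x":0,"y":0,"z":0,"spin":0}
    - {"gripper":1,"x":0,"y":0,"z":0,"spin":0}
  force: 90

```text
time: 12.3
eef_pos: [0.452, -0.1993, 0.1621]
tcp_rot: [0.719, 0.645, 0.199, 0.167]
contact_force: [-4.9, 1.5, 1.9]
opening: 0.543
finger_force: 93.5
```

```bash
python3 st.py
```

```text
t 12.3 q [-0.807 -0.245  2.34   0.571  0.763 -1.061] p [ 0.452  -0.1993  0.1621] z [ 0.501  0.016 -0.865] tilt 30.11 az 1.8 x [0.089 0.994 0.07 ] y [ 0.861 -0.113  0.497] F [-4.9  1.5  1.9] op 0.5426116638526696
```

Call:
step_arm:
  commands:
    - {"gripper":1,"x":0,"y":0,"z":1,"spin":0}
    - {"gripper":1,"x":0,"y":0,"z":1,"spin":0}
    - {"gripper":1,"x":0,"y":0,"z":1,"spin":0}
    - {"gripper":1,"x":0,"y":0,"z":1,"spin":0}
    - {"gripper":1,"x":0,"y":0,"z":1,"spin":0}
    - {"gripper":1,"x":0,"y":0,"z":1,"spin":0}
    - {"gripper":1,"x":0,"y":0,"z":1,"spin":0}
    - {"gripper":1,"x":0,"y":0,"z":0,"spin":0}
    - {"gripper":1,"x":0,"y":0,"z":0,"spin":0}
    - {"gripper":1,"x":0,"y":0,"z":0,"spin":0}
  force: 110

```text
time: 13.3
eef_pos: [0.4553, -0.1993, 0.1565]
tcp_rot: [0.719, 0.645, 0.199, 0.167]
contact_force: [-11.2, 2.0, 8.3]
opening: 0.541
finger_force: 111.9
```

```bash
python3 st.py
```

```text
t 13.3 q [-0.801 -0.227  2.338  0.578  0.747 -1.067] p [ 0.4553 -0.1993  0.1565] z [ 0.501  0.017 -0.865] tilt 30.07 az 1.9 x [0.088 0.994 0.07 ] y [ 0.861 -0.111  0.496] F [-11.2   2.    8.3] op 0.5411465450452017
```

Call:
step_arm:
  commands:
    - {"gripper":1,"x":0,"y":0,"z":0.7,"spin":0}
    - {"gripper":1,"x":0,"y":0,"z":0.7,"spin":0}
    - {"gripper":1,"x":0,"y":0,"z":0.6,"spin":0}
    - {"gripper":1,"x":0,"y":0,"z":0,"spin":0}
    - {"gripper":1,"x":0,"y":0,"z":0,"spin":0}
    - {"gripper":1,"x":0,"y":0,"z":0,"spin":0}
    - {"gripper":1,"x":0,"y":0,"z":0,"spin":0}
    - {"gripper":1,"x":0,"y":0,"z":0,"spin":0}
    - {"gripper":1,"x":0,"y":0,"z":0,"spin":0}
    - {"gripper":1,"x":0,"y":0,"z":0,"spin":0}
  force: 120

```text
time: 14.3
eef_pos: [0.4556, -0.1992, 0.1564]
tcp_rot: [0.718, 0.647, 0.198, 0.166]
contact_force: [-32.7, 5.9, 27.7]
opening: 0.544
finger_force: 120.7
```

```bash
python3 st.py
```

```text
t 14.3 q [-0.8   -0.225  2.336  0.576  0.75  -1.068] p [ 0.4556 -0.1992  0.1564] z [ 0.499  0.018 -0.866] tilt 29.96 az 2.1 x [0.085 0.994 0.07 ] y [ 0.862 -0.109  0.494] F [-32.7   5.9  27.7] op 0.5444548638679494
```

Call:
step_arm:
  commands:
    - {"gripper":1,"x":0.2,"y":-0.6,"z":-0.7,"spin":0}
    - {"gripper":1,"x":0,"y":0,"z":0,"spin":4}
    - {"gripper":1,"x":0,"y":0,"z":0,"spin":6}
    - {"gripper":1,"x":0,"y":0,"z":0,"spin":6}
    - {"gripper":1,"x":0,"y":0,"z":0,"spin":6}
    - {"gripper":1,"x":0,"y":0,"z":0,"spin":6}
    - {"gripper":1,"x":0,"y":0,"z":0,"spin":6}
    - {"gripper":1,"x":0,"y":0,"z":0,"spin":6}
    - {"gripper":1,"x":0,"y":0,"z":0,"spin":0}
    - {"gripper":1,"x":0,"y":0,"z":0,"spin":0}
  force: 120

```text
time: 15.3
eef_pos: [0.4573, -0.2006, 0.1576]
tcp_rot: [0.896, 0.36, 0.245, 0.092]
contact_force: [-7.0, 1.0, 10.9]
opening: 0.54
finger_force: 120.5
```

```bash
cat >> st.py <<'E'
print('tool F',(M.T@(s['contact_force']+[0,0,1.2])).round(1),'tool T',(M.T@s['wrist_torque']).round(2),'y ang',np.degrees(np.arctan2(M[1,1],M[:,1]@[.866,0,.5])).round(1),'along axis mm',((s['eef_pos']-[.4354,-.1991,.1898])@[.5,.015,-.866]*1000).round(2))
E
python3 st.py
```

```text
t 15.3 q [-0.8   -0.226  2.335  0.582  0.741 -0.371] p [ 0.4573 -0.2006  0.1576] z [ 0.506  0.012 -0.863] tilt 30.38 az 1.4 x [0.621 0.689 0.374] y [ 0.599 -0.725  0.341] F [-7.   1.  10.9] op 0.5402028609564665
tool F [  0.9  -0.8 -14. ] tool T [ 0.4  -0.33  0.07] y ang -46.4 along axis mm 38.81
```

Call:
step_arm:
  commands:
    - {"gripper":1,"x":0,"y":0,"z":0.3,"spin":6}
    - {"gripper":1,"x":0,"y":0,"z":0,"spin":6}
    - {"gripper":1,"x":0,"y":0,"z":0,"spin":6}
    - {"gripper":1,"x":0,"y":0,"z":0,"spin":6}
    - {"gripper":1,"x":0,"y":0,"z":0,"spin":6}
    - {"gripper":1,"x":0,"y":0,"z":0,"spin":6}
    - {"gripper":1,"x":0,"y":0,"z":0,"spin":6}
    - {"gripper":1,"x":0,"y":0,"z":0,"spin":3}
    - {"gripper":1,"x":0,"y":0,"z":0,"spin":0}
    - {"gripper":1,"x":0,"y":0,"z":0,"spin":0}
  force: 120

```text
time: 16.3
eef_pos: [0.4573, -0.2006, 0.1576]
tcp_rot: [0.965, -0.01, 0.262, -0.009]
contact_force: [-11.4, 1.6, 14.9]
opening: 0.538
finger_force: 120.6
```

```bash
python3 st.py
```

```text
t 16.3 q [-0.8   -0.225  2.335  0.581  0.742  0.414] p [ 0.4573 -0.2006  0.1576] z [ 0.505  0.012 -0.863] tilt 30.35 az 1.4 x [ 0.863 -0.024  0.505] y [-0.015 -1.    -0.023] F [-11.4   1.6  14.9] op 0.5384848929414899
tool F [ -1.8  -1.8 -19.6] tool T [ 0.04 -0.82  0.11] y ang -91.4 along axis mm 38.82
```

Call:
step_arm:
  commands:
    - {"gripper":1,"x":0,"y":0,"z":0,"spin":2}
    - {"gripper":1,"x":0,"y":0,"z":0,"spin":2}
    - {"gripper":1,"x":0,"y":0,"z":0,"spin":2}
    - {"gripper":1,"x":0,"y":0,"z":0,"spin":2}
    - {"gripper":1,"x":0,"y":0,"z":0,"spin":0}
    - {"gripper":1,"x":0,"y":0,"z":0,"spin":0}
    - {"gripper":1,"x":0,"y":0,"z":0,"spin":0}
    - {"gripper":1,"x":0,"y":0,"z":0,"spin":0}
    - {"gripper":1,"x":0,"y":0,"z":0,"spin":0}
    - {"gripper":1,"x":0,"y":0,"z":0,"spin":0}
  force: 120

```text
time: 17.3
eef_pos: [0.456, -0.1995, 0.1568]
tcp_rot: [0.963, -0.074, 0.258, -0.028]
contact_force: [-19.2, 5.5, 18.4]
opening: 0.537
finger_force: 121.3
```

```bash
python3 st.py
```

```text
t 17.3 q [-0.8   -0.226  2.336  0.577  0.746  0.55 ] p [ 0.456  -0.1995  0.1568] z [ 0.501  0.015 -0.865] tilt 30.08 az 1.8 x [ 0.856 -0.156  0.493] y [-0.127 -0.988 -0.091] F [-19.2   5.5  18.4] op 0.5372539765136414
tool F [ -7.6  -4.8 -26.5] tool T [ 0.23 -1.75 -0.73] y ang -99.0 along axis mm 38.86
```

Call:
step_arm:
  commands:
    - {"gripper":1,"x":0,"y":0,"z":0,"spin":1.5}
    - {"gripper":1,"x":0,"y":0,"z":0,"spin":1.5}
    - {"gripper":1,"x":0,"y":0,"z":0,"spin":0}
    - {"gripper":1,"x":0,"y":0,"z":0,"spin":0}
    - {"gripper":1,"x":0,"y":0,"z":0,"spin":0}
    - {"gripper":1,"x":0,"y":0,"z":0,"spin":0}
    - {"gripper":1,"x":0,"y":0,"z":0,"spin":0}
    - {"gripper":1,"x":0,"y":0,"z":0,"spin":0}
    - {"gripper":1,"x":0,"y":0,"z":0,"spin":0}
    - {"gripper":1,"x":0,"y":0,"z":0,"spin":0}
  force: 120

```text
time: 18.3
eef_pos: [0.4557, -0.1992, 0.1567]
tcp_rot: [0.961, -0.094, 0.256, -0.033]
contact_force: [-17.7, 5.9, 18.8]
opening: 0.539
finger_force: 121.3
```

```bash
python3 st.py
```

```text
t 18.3 q [-0.799 -0.227  2.336  0.573  0.747  0.597] p [ 0.4557 -0.1992  0.1567] z [ 0.499  0.016 -0.867] tilt 29.94 az 1.8 x [ 0.851 -0.198  0.486] y [-0.164 -0.98  -0.112] F [-17.7   5.9  18.8] op 0.538880918771239
tool F [ -6.5  -5.1 -26.1] tool T [ 0.44 -1.7  -2.15] y ang -101.4 along axis mm 38.84
```

Call:
step_arm:
  commands:
    - {"gripper":1,"x":0,"y":0,"z":-0.5,"spin":-1.5}
    - {"gripper":1,"x":0,"y":0,"z":-0.5,"spin":-1}
    - {"gripper":1,"x":0,"y":0,"z":0,"spin":0}
    - {"gripper":1,"x":0,"y":0,"z":0,"spin":0}
    - {"gripper":-1,"x":0,"y":0,"z":0,"spin":0}
    - {"gripper":-1,"x":0,"y":0,"z":0,"spin":0}
    - {"gripper":-1,"x":0,"y":0,"z":0,"spin":0}
    - {"gripper":-1,"x":0,"y":0,"z":0,"spin":0}
    - {"gripper":-1,"x":0,"y":0,"z":0,"spin":0}
    - {"gripper":-1,"x":0,"y":0,"z":0,"spin":0}
  force: 20

```text
time: 19.3
eef_pos: [0.4554, -0.1989, 0.155]
tcp_rot: [0.962, -0.082, 0.258, -0.03]
contact_force: [0.5, -0.5, -0.5]
opening: 0.998
finger_force: 0.0
```

```bash
python3 st.py;python3 - <<'E'
from h import *
import pickle
c=cam('wrist');pickle.dump(c,open('w4.pkl','wb'));save('w4.png',c['color'],1.4)
E
```

```text
t 19.3 q [-0.8   -0.225  2.339  0.58   0.744  0.563] p [ 0.4554 -0.1989  0.155 ] z [ 0.501  0.016 -0.865] tilt 30.11 az 1.9 x [ 0.854 -0.173  0.491] y [-0.142 -0.985 -0.101] F [ 0.5 -0.5 -0.5] op 0.998054990262971
tool F [ 0.9  0.4 -0.4] tool T [-0.11 -0.21 -0.04] y ang -100.0 along axis mm 40.13
```

View pics/w4.png

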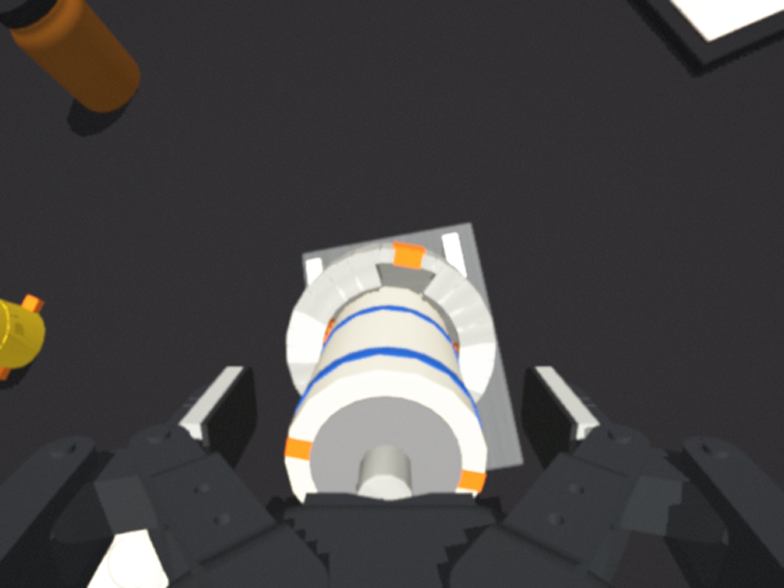

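The lugs are under the collar, about 90° from the visible slot at (405,260). I'll retreat along the axis and check the height.

Call:
step_arm:
  commands:
    - {"gripper":-1,"x":0,"y":0,"z":-10,"spin":0}
    - {"gripper":-1,"x":0,"y":0,"z":-15,"spin":0}
    - {"gripper":-1,"x":0,"y":0,"z":-15,"spin":0}
    - {"gripper":-1,"x":0,"y":0,"z":-20,"spin":0}
    - {"gripper":-1,"x":0,"y":0,"z":-20,"spin":0}
    - {"gripper":-1,"x":0,"y":0,"z":-20,"spin":0}
    - {"gripper":-1,"x":0,"y":0,"z":-20,"spin":0}
    - {"gripper":-1,"x":0,"y":0,"z":0,"spin":0}
    - {"gripper":-1,"x":0,"y":0,"z":0,"spin":0}
    - {"gripper":-1,"x":0,"y":0,"z":0,"spin":0}
  force: 20

```text
time: 20.35
eef_pos: [0.395, -0.2004, 0.2578]
tcp_rot: [0.962, -0.082, 0.257, -0.031]
contact_force: [0.2, 0.1, 0.5]
opening: 0.999
finger_force: 0.0
```

```bash
python3 st.py;python3 - <<'E'
from h import *
c=cam('wrist');a=cam('scene')
uv=np.stack(np.meshgrid(np.arange(0,560),np.arange(0,420)),-1).reshape(-1,2)
C=np.array([.4725,-.1988,.128]);ax=np.array([-.5,-.01,.866])
for k in (c,a):
    P=pts(k,uv)-C;h=P@ax;r=np.linalg.norm(P-h[:,None]*ax,axis=1)
    t=(r<.021)&(r>.009)&(h>.05)&(h<.09);co=(r>.0355)&(r<.0395)&(abs(h)<.012)
    print('top',np.median(h[t])*1000,t.sum(),'collar',np.median(h[co])*1000,co.sum(),'-> stage above seat',(np.median(h[t])-np.median(h[co]))*1000+15-80)
save('end.png',np.hstack([cv2.resize(c['color'],(392,294)),cv2.resize(a['color'][100:310,150:430],(392,294))]))
E
```

```text
t 20.35 q [-0.933 -0.519  2.343  0.494  1.056  0.618] p [ 0.395  -0.2004  0.2578] z [ 0.5    0.017 -0.866] tilt 30.05 az 2.0 x [ 0.854 -0.174  0.49 ] y [-0.142 -0.985 -0.102] F [0.2 0.1 0.5] op 0.9989271699922248
tool F [ 0.9 -0.3 -1.4] tool T [-0.08 -0.23  0.01] y ang -100.0 along axis mm -79.11
top 70.70029665000757 2283 collar 0.16956388347453313 816 -> stage above seat 5.530732766533049
top 67.60420146241167 21 collar -4.805342532915648 55 -> stage above seat 7.4095439953273114
```

View pics/end.png

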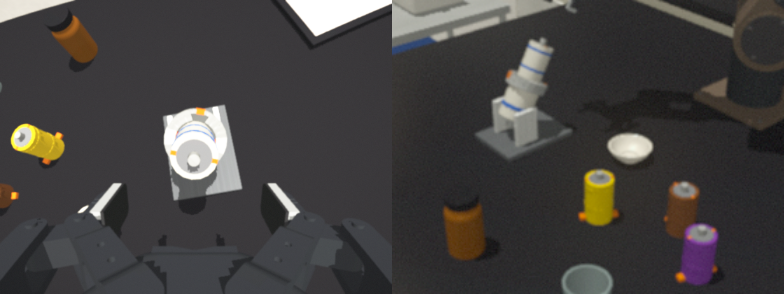

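The stage stands at about 5.5 mm above the seat, which matches the 5 mm locked height. It is coaxial on the stack, and the bystanders shown in the picture are still standing.

```bash
python3 -c "
from plant import *
print(sign_off())"
```

```text
the job is handed in; nothing more can be done
None
```

The upper stage is on the lower one, turned clockwise to its stop and locked in the catch (measured about 5.5 mm above the seat, nominal 5 mm); jar, beaker, dish and look-alikes were left alone, and the job was handed in at about 20.5 s.

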